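# Load the tumble polisher with bun feet

## Task

Slide the polisher's cover fully open, scoop all the wooden bun feet out of the tray with the hand scoop and tip them into the tub, without touching a foot with the gripper's fingers (they are freshly waxed). Then slide the cover fully shut over them and after that turn the timer dial clockwise as far as it goes. Leave the scoop lying flat, centred on its rubber mat, and do not shift or knock over the paint tin or the glue bottle.

Things in the scene. Friction and masses are not known exactly. Their poses are not given: they have to be found in the camera images.
- polisher: Grey bench-top tumble polisher, fixed, 320 mm (x) by 222 mm (y), deck 100 mm high; stands left or right on the bench. Origin on the bench, 90 mm from its near face, midway across its width; x points away from the robot, z up. The tub is at its near end; a 62 mm wide control strip with the dial runs along its -y side.
- tub_floor (a point): Centre of the tub's inner floor, axes as the polisher's. The tub is 144 by 144 mm inside; its rim is 74 mm above this floor (100 mm above the bench), walls 8 mm thick.
- cover (a joint): Flat aluminium cover sliding on top of the tub, 160 by 158 by 6 mm, its top 108 mm above the bench. Value in m: 0 = shut, 0.15 = fully open, end stops at both; grows as it slides along the polisher's +x (away from the robot). Friction 3 N plus 8 N per m/s; stays where it is left. Starts shut to 40 mm open.
- cover_grip (a point): Middle of the cover's black upright handle, 131 mm above the bench, moving with the cover. The handle is 50 mm long (polisher's x), 14 mm thick (y) and stands from the cover's top at 108 mm up to 144 mm; pinch it from above across its thickness. With the cover shut it is 50 mm nearer the robot than the tub's centre.
- dial (a joint): Timer dial on the control strip, in rad: 0 = off, 2.0 = full time, end stops at both; grows as it is turned clockwise seen from above. Stays where it is left (0.06 N m of friction).
- dial_grip (a point): On the dial's upright axis at the height to grip it, 137 mm above the bench. x lies along the dial's black bar grip and turns with it; the bar is 42 mm long, 14 mm thick, reaching up to 144 mm above the bench from a disc of 44 mm diameter whose top is at 114 mm.
- tray: Plywood sorting tray, fixed, 210 mm (x) by 215 mm (y), on the other side of the bench from the polisher. Walls 42 mm high, 5 mm thick; a middle wall along x makes two bays. Front (-x, towards the robot) open, its edge at local x = -0.095; floor 4 mm thick; back wall inside at local x = +0.11. Origin on the bench, midway across the width; x points away from the open front, z up.
- bay1 (a point): Middle of the foot of the back wall in the tray's -y bay, on its floor (4 mm above the bench); axes as the tray's. The bay is 100 mm wide inside (y) and runs 205 mm from here forward (-x) to the open front edge.
- bay2 (a point): The same point in the tray's +y bay (same size).
- mat: Black rubber mat, fixed, 180 mm (x) by 140 mm (y) by 3 mm, where the scoop lives, between tray and polisher. Origin at the centre of its underside.
- scoop: Aluminium hand scoop, about 0.16 kg. Flat pan 100 mm long (x), 90 mm wide (y), floor 2 mm thick, front (+x) open; back wall 34 mm and side walls 33 mm high, the side walls stopping 25 mm short of the lip. Over the back of the pan a wooden grip bar on a post: 74 mm along x, 18 mm thick (y), 22 mm high. Origin: centre of the pan's underside.
- scoop_grip (a point): Middle of the scoop's grip bar: 25 mm behind the scoop's origin and 72 mm above its underside. Axes as the scoop's.
- scoop_lip (a point): Middle of the scoop's front lip, at its underside, 50 mm ahead of the scoop's origin.
- bun1: Turned dark wooden bun foot: a squat round piece, 38 mm in diameter, 26 mm high, 25 g, flat 16 mm circle at each end, rounded between; 3 to 6 of them lie in the tray at the start, up to three to a bay (a bay may be empty). Origin: centre of one flat end (13 mm from its middle).
- bun2: Turned dark wooden bun foot: a squat round piece, 38 mm in diameter, 26 mm high, 25 g, flat 16 mm circle at each end, rounded between; 3 to 6 of them lie in the tray at the start, up to three to a bay (a bay may be empty). Origin: centre of one flat end (13 mm from its middle).
- bun3: Turned dark wooden bun foot: a squat round piece, 38 mm in diameter, 26 mm high, 25 g, flat 16 mm circle at each end, rounded between; 3 to 6 of them lie in the tray at the start, up to three to a bay (a bay may be empty). Origin: centre of one flat end (13 mm from its middle).
- bun4: Turned dark wooden bun foot: a squat round piece, 38 mm in diameter, 26 mm high, 25 g, flat 16 mm circle at each end, rounded between; 3 to 6 of them lie in the tray at the start, up to three to a bay (a bay may be empty). Origin: centre of one flat end (13 mm from its middle).
- bun5: Turned dark wooden bun foot: a squat round piece, 38 mm in diameter, 26 mm high, 25 g, flat 16 mm circle at each end, rounded between; 3 to 6 of them lie in the tray at the start, up to three to a bay (a bay may be empty). Origin: centre of one flat end (13 mm from its middle).
- bun6: Turned dark wooden bun foot: a squat round piece, 38 mm in diameter, 26 mm high, 25 g, flat 16 mm circle at each end, rounded between; 3 to 6 of them lie in the tray at the start, up to three to a bay (a bay may be empty). Origin: centre of one flat end (13 mm from its middle).
- paint_tin: Paint tin, diameter 80 mm, height 90 mm, standing beyond the scoop mat: leave it alone. Origin at the centre of its underside.
- glue: White glue bottle, diameter 52 mm, height 130 mm, standing beyond the scoop mat: leave it alone. Origin at the centre of its underside.
There are look-alikes about, which are no part of the job. Leave any green look-alike of the bun1 alone. Leave any green look-alike of the bun3 alone.

How it is judged:
On the way, in this order (a step that is already met when the one before it is completed fails the run):
1. the cover is slid fully open (value of joint cover above 0.135 m), for 0.2 s.
2. every bun foot is in the tub, with the cover open (x of bun1 in the frame of tub_floor between -0.08 and 0.08 m and y of bun1 in the frame of tub_floor between -0.08 and 0.08 m and z of each of bun1, bun2, bun3, bun4, bun5, bun6 in the frame of tub_floor below 0.07 m and x of bun2 in the frame of tub_floor between -0.08 and 0.08 m and y of bun2 in the frame of tub_floor between -0.08 and 0.08 m and x of bun3 in the frame of tub_floor between -0.08 and 0.08 m and y of bun3 in the frame of tub_floor between -0.08 and 0.08 m and x of bun4 in the frame of tub_floor between -0.08 and 0.08 m and y of bun4 in the frame of tub_floor between -0.08 and 0.08 m and x of bun5 in the frame of tub_floor between -0.08 and 0.08 m and y of bun5 in the frame of tub_floor between -0.08 and 0.08 m and x of bun6 in the frame of tub_floor between -0.08 and 0.08 m and y of bun6 in the frame of tub_floor between -0.08 and 0.08 m and value of joint cover above 0.135 m), for 0.3 s.
3. the cover is slid fully shut over the feet, with the dial not yet at its stop (x of bun1 in the frame of tub_floor between -0.08 and 0.08 m and y of bun1 in the frame of tub_floor between -0.08 and 0.08 m and z of each of bun1, bun2, bun3, bun4, bun5, bun6 in the frame of tub_floor below 0.07 m and x of bun2 in the frame of tub_floor between -0.08 and 0.08 m and y of bun2 in the frame of tub_floor between -0.08 and 0.08 m and x of bun3 in the frame of tub_floor between -0.08 and 0.08 m and y of bun3 in the frame of tub_floor between -0.08 and 0.08 m and x of bun4 in the frame of tub_floor between -0.08 and 0.08 m and y of bun4 in the frame of tub_floor between -0.08 and 0.08 m and x of bun5 in the frame of tub_floor between -0.08 and 0.08 m and y of bun5 in the frame of tub_floor between -0.08 and 0.08 m and x of bun6 in the frame of tub_floor between -0.08 and 0.08 m and y of bun6 in the frame of tub_floor between -0.08 and 0.08 m and value of joint cover below 0.006 m and value of joint dial below 1.8 rad), for 0.2 s.
4. the dial is turned clockwise to its end stop (value of joint dial above 1.93 rad and value of joint cover below 0.006 m), for 0.2 s.
At the end, for the whole second after the job is handed in: All feet lie inside the tub, the cover is within 6 mm of fully shut, the dial within 0.07 rad of its clockwise stop, and the scoop rests upright on its mat, its origin within 50 mm of the mat's centre (all of step 4 and x of bun1 in the frame of tub_floor between -0.08 and 0.08 m and y of bun1 in the frame of tub_floor between -0.08 and 0.08 m and z of each of bun1, bun2, bun3, bun4, bun5, bun6 in the frame of tub_floor below 0.07 m and x of bun2 in the frame of tub_floor between -0.08 and 0.08 m and y of bun2 in the frame of tub_floor between -0.08 and 0.08 m and x of bun3 in the frame of tub_floor between -0.08 and 0.08 m and y of bun3 in the frame of tub_floor between -0.08 and 0.08 m and x of bun4 in the frame of tub_floor between -0.08 and 0.08 m and y of bun4 in the frame of tub_floor between -0.08 and 0.08 m and x of bun5 in the frame of tub_floor between -0.08 and 0.08 m and y of bun5 in the frame of tub_floor between -0.08 and 0.08 m and x of bun6 in the frame of tub_floor between -0.08 and 0.08 m and y of bun6 in the frame of tub_floor between -0.08 and 0.08 m and horizontal distance between scoop and mat below 0.05 m and angle between scoop's own z axis and vertical below 0.12 rad and height (world z) of scoop below 0.012 m and linear speed of scoop below 0.02 m/s); the robot touches nothing.
It fails at once if a finger presses on a bun foot (over 1 N) (contact force between the fingers and bun1 above 1 N or contact force between the fingers and bun2 above 1 N or contact force between the fingers and bun3 above 1 N or contact force between the fingers and bun4 above 1 N or contact force between the fingers and bun5 above 1 N or contact force between the fingers and bun6 above 1 N).
It fails at once if the paint tin or the glue bottle is shifted by more than 30 mm or knocked over (distance of any of paint_tin, glue from where it was at the start of the episode above 0.03 m or angle between any of paint_tin, glue's own z axis and vertical above 0.5 rad).
Of bun1, bun2, bun3, bun4, bun5, bun6 only 3 to 6 are there at a start; the rules pass over those that are not, and their reading is None.
At some moment in a run one of scoop, bun1, bun2, bun3, bun4, bun5, bun6 may be knocked a few centimetres aside while the robot is not near it.
It also fails if it takes over 210 s, if anything falls off the work surface, if the arm or the gripper's body presses on something with over 40 N, if the wrist force passes 120 N, or if a joint passes its speed limit or range.

## Robot

A 6-joint arm with a two-finger parallel gripper is mounted at the origin on the work surface. World frame = base frame: x ahead of the robot, y to its left, z up, the work surface at z = 0. Lengths are in m, angles in rad, forces in N, time in s.
With the tool pointing down it reaches from about 0.3 to 0.875 m from the base axis. Payload 6.4 kg.
Tool frame: the origin (TCP) lies midway between the tips of the shut fingers; the grasp point (between the pads) lies 19 mm behind it; z points along the fingers, y is the line along which they close (so a half turn about z gives the same grasp; the last joint's range is limited). The gripper opens to 88 mm and grips with 3 to 60 N. Pads are 18 mm wide; open, the fingers measure 123 mm over their backs; the gripper's body (75 mm by 187 mm) begins 45 mm behind the grasp point.
Start: joints at [0.899, 0.181, 1.607, -0, 1.354, -0.206], TCP at [0.258, 0.514, 0.239] pointing down, gripper open.
Joint ranges: [-2.99, 2.99], [-0.89, 2.07], [0.3, 2.58], [-1.14, 4.28], [0, 2.63], [-3.12, 3.12]. Speed limits (rad/s): [2.57, 2.57, 3.01, 3.14, 3.14, 3.14].

## Interface

Orientations are given as a rotation vector (axis times angle).
In Python, from station import bot, camera, camera_model, hand_in, spot_in gives the robot as it stands.
- The arm moves only by the tool carry_out, never from a script. Its argument "steps" is one flat list of numbers, 6 for each row, row after row: the shift along the world's x, y, z in cm, then the turn, a rotation vector about the world's x, y, z in rad. A call has 1 to 8 rows; each row shifts and turns the commanded pose from where the row before left it; what a row does not reach is not made up. A row lasts 1/8 s, in which the tool goes at most 62.5 mm and 10.7 degrees, less where a joint would pass 70% of its speed; a pose out of reach is approached as far as the arm can. A call with a gripper value outside its range is refused whole. "jaw" is the opening, from 0 (shut) to 1 (fully open), set as the call begins (left out, the last holds). The fingers move at their own pace and stop on an object; "force" is the grip in N (left out, the last holds). Time passes only in rows, so rows that do not move let the fingers close. It gives the time, the measured TCP pose, the force, the opening and the grip force at its end, in the units of the state.
- bot.sense(): the state, without advancing time (a new reading comes with each control period).
- camera(name): name is "side" or "top" or "wrist"; returns the picture (480x640x3 uint8, red, green, blue); there is no depth.
- camera_model(name): a dict with "intrinsics" (3x3 intrinsics, pixels), "k1" (the pictures are not rectified: a ray, as slopes to the right and down, at radius r is drawn at 1 + k1 r^2 times it, then the intrinsics apply), "rvec" (rotation vector, rad) and "tvec" (3), from world to camera coordinates, as OpenCV has them; the wrist camera has in their place "hand_eye" (4x4, takes a point from camera to tool coordinates, whose origin is the TCP and whose axes are the flange's). Camera axes: x right, y down, z forward; pixel columns grow to the right and rows downward; lengths in m; the calibration is good to about 2 mm. A picture is of the moment at which its call begins: read the wrist's pose just before it. camera_model takes no time and is no camera call.
- hand_in(): hands the job in; it is judged then, once.
Trained networks look in the newest picture that a camera, given by its name, has taken for a name from the list of things; names that differ only in an ending like _2 or _b are one class to them, and where a whole thing is asked for, a point or a joint stands for the part that bears it (a point fixed in the world has none). Each returns a list of dicts, best first, with "confidence" (0 to 1); they miss things now and then, are a little off and sometimes report something else, mostly with a low value. They report only what shows in the picture. A call takes as long as a camera call. They do not tell look-alikes from the thing itself.
- spot_in(camera, name): "box" ([left, top, right, bottom] as shares, 0 to 1, of the picture: columns of its width, rows of its height, round what is visible of it).
The state is a dict: "t": time; "joint_positions": joint angles; "qd": joint speeds; "joint_efforts": joint torques, N m; "ee_pos": TCP position; "orientation": TCP orientation; "wrist_force": force on the tool from outside, world axes, zero at the start; "moment": the same for the moment, N m; "width": finger opening in m; "grip_force": force on a finger pad.
Only numpy, scipy, OpenCV 4.12 (cv2) and the standard library are available. Lean on these libraries where they do the work, as an engineer would, in place of code of your own. Each camera call takes 0.05 s, during which the arm holds its last target. There are 200 camera calls.

## Working session

There is one attempt and no reset: what is moved stays moved. The work goes in short steps, Python scripts to look and compute and a tool call to move; the robot and the scene stay as the last step left them, time stands still between calls to the robot, and variables do not carry over. Pictures are saved under pics/ and viewed, at most 14 in all, crops included, and the job is handed in when it is done.

Besides the shell and the picture viewer there is one more tool, called as a command line: name --argument value ..., lists and objects as JSON in quotes. carry_out: Moves the arm, as the interface text tells. Its arguments: {"type":"object","properties":{"steps":{"type":"array"},"jaw":{"type":"number"},"force":{"type":"number"}},"required":["steps"]}

```bash
mkdir -p pics; ls; cat > h.py <<'E'
import numpy as np, cv2
from scipy.spatial.transform import Rotation as R
from station import bot, camera, camera_model, hand_in, spot_in
def cam(name):
    m=camera_model(name);K=np.array(m["intrinsics"]);k1=m["k1"]
    if "hand_eye" in m:
        s=bot.sense();T=np.eye(4);T[:3,:3]=R.from_rotvec(s["orientation"]).as_matrix();T[:3,3]=s["ee_pos"]
        C=T@np.array(m["hand_eye"]);Rw=C[:3,:3].T;t=-Rw@C[:3,3]
    else:
        Rw=R.from_rotvec(np.array(m["rvec"]).ravel()).as_matrix();t=np.array(m["tvec"]).ravel()
    return K,k1,Rw,t
def ray(c,uv):
    K,k1,Rw,t=c
    d=cv2.undistortPoints(np.array([[uv]],float),K,np.array([k1,0,0,0.]))[0,0]
    return -Rw.T@t, Rw.T@np.array([d[0],d[1],1.])
def onz(c,uv,z):
    o,d=ray(c,uv);return o+d*(z-o[2])/d[2]
def proj(c,P):
    K,k1,Rw,t=c
    return cv2.projectPoints(np.array(P,float).reshape(-1,1,3),cv2.Rodrigues(Rw)[0],t,K,np.array([k1,0,0,0.]))[0][:,0]
def tri(cs,uvs):
    A=np.zeros((3,3));b=np.zeros(3)
    for c,uv in zip(cs,uvs):
        o,d=ray(c,uv);d/=np.linalg.norm(d);M=np.eye(3)-np.outer(d,d);A+=M;b+=M@o
    return np.linalg.solve(A,b)
def save(img,f): cv2.imwrite("pics/"+f,img[:,:,::-1])
E
python3 - <<'E'
from h import *
np.set_printoptions(precision=3,suppress=True)
for n in("top","side"):
    c=cam(n);print(n,"cam at",-c[2].T@c[3], c[0][0,0])
    im=camera(n);save(im,n+"0.png")
    for k in("polisher","cover_grip","dial_grip","tray","mat","scoop","scoop_grip","bun1","paint_tin","glue"):
        for d in spot_in(n,k)[:8]:
            b=np.array(d["box"])*[640,480,640,480];print(k,b.round(0),round(d["confidence"],2))
print(bot.sense()["t"])
E
```

```text
pics
top cam at [ 0.452 -0.046  1.122] 510.235951178607
polisher [135. 165. 259. 319.] 0.77
cover_grip [137. 228. 215. 311.] 0.88
dial_grip [217. 284. 236. 303.] 0.68
tray [381. 215. 492. 316.] 0.76
mat [276. 279. 344. 371.] 0.63
mat [407. 273. 425. 287.] 0.45
scoop [298. 291. 339. 347.] 0.65
scoop_grip [299. 294. 340. 345.] 0.56
scoop_grip [137. 162. 256. 320.] 0.45
bun1 [495. 236. 514. 253.] 0.78
bun1 [438. 264. 459. 279.] 0.77
bun1 [497. 201. 515. 222.] 0.76
bun1 [409. 272. 424. 289.] 0.72
bun1 [411. 233. 425. 252.] 0.58
bun1 [499. 281. 517. 295.] 0.52
paint_tin [379. 215. 491. 317.] 0.31
paint_tin [137. 229. 214. 308.] 0.18
glue [296. 210. 322. 236.] 0.84
glue [293. 290. 340. 347.] 0.51
side cam at [ 0.263 -0.535  0.745] 449.60081185128445
polisher [187. 126. 347. 252.] 0.75
polisher [190. 142. 282. 201.] 0.51
cover_grip [196. 142. 280. 198.] 0.65
dial_grip [226. 190. 245. 209.] 0.91
tray [295. 289. 465. 445.] 0.89
tray [379. 322. 401. 342.] 0.5
tray [185. 127. 346. 252.] 0.16
mat [201. 258. 305. 338.] 0.63
scoop [295. 287. 464. 446.] 0.73
scoop [224. 267. 290. 321.] 0.59
scoop_grip [228. 264. 294. 322.] 0.8
bun1 [447. 410. 473. 435.] 0.91
bun1 [406. 444. 429. 469.] 0.87
bun1 [381. 324. 399. 341.] 0.73
bun1 [377. 366. 394. 395.] 0.72
bun1 [340. 340. 358. 358.] 0.71
bun1 [409. 368. 438. 394.] 0.68
bun1 [482. 390. 506. 412.] 0.63
paint_tin [347. 191. 382. 242.] 0.58
glue [320. 206. 348. 260.] 0.82
glue [341. 338. 361. 362.] 0.46
1.1
```

View pics/top0.png

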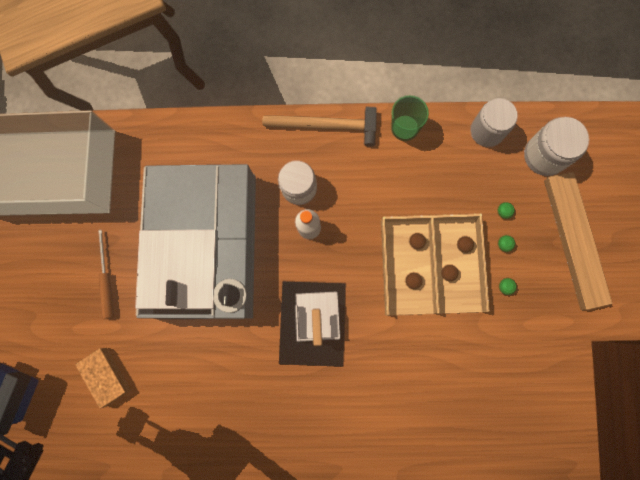

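View pics/side0.png

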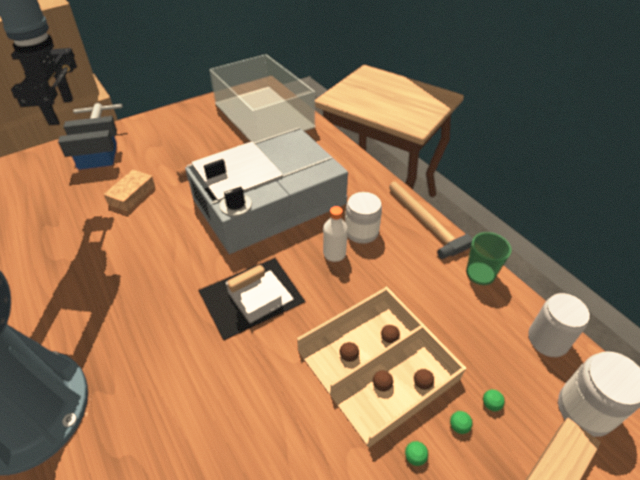

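Top view: brown buns at (417,241), (414,281), (466,244) and (450,273), two to a bay. The green look-alikes are outside the tray at (507,210), (507,243) and (508,287). The scoop is at (317,317) on the mat, the cover handle at (172,293), the dial at (229,295), the glue at (308,224) and the tin at (297,182). I'll check this in one close crop.

```bash
python3 - <<'E'
import cv2
a=cv2.imread("pics/top0.png")[155:385,130:500];cv2.imwrite("pics/topc.png",cv2.resize(a,None,fx=2.16,fy=2.16,interpolation=cv2.INTER_CUBIC))
a=cv2.imread("pics/side0.png")[120:450,180:470];cv2.imwrite("pics/sidec.png",cv2.resize(a,None,fx=1.8,fy=1.8,interpolation=cv2.INTER_CUBIC))
E
```

```text
(no output)
```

View pics/topc.png

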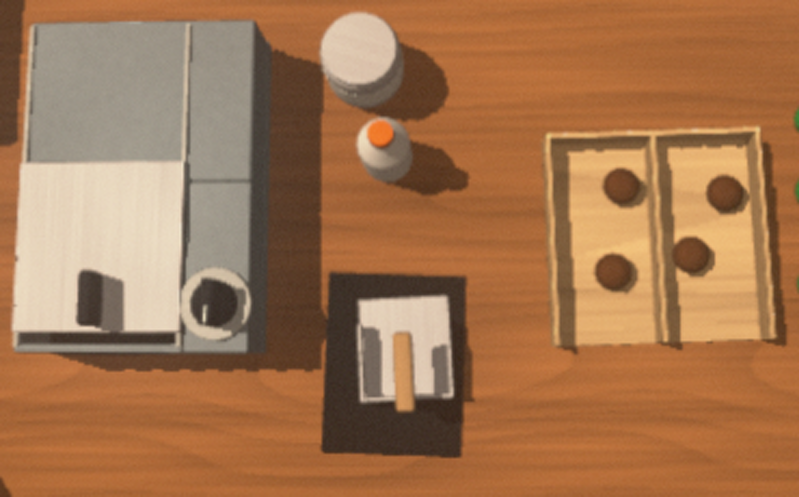

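View pics/sidec.png

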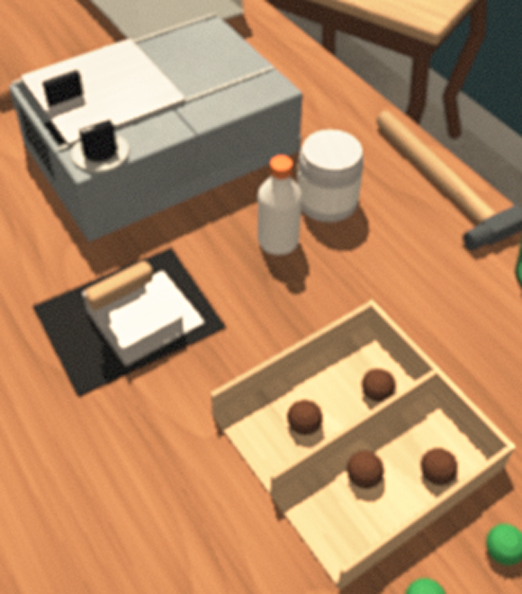

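The close crop confirms four dark brown buns in the tray bays, with the green ones outside. In the top crop (px), the handle is at (88,298), the dial at (213,302), the bar at (403,370) and the mat corners at (330,272), (466,278), (460,457) and (323,452). Next I'll fit the poses.

```bash
cat > fit.py <<'E'
from h import *
from scipy.optimize import least_squares
np.set_printoptions(precision=4,suppress=True)
T,S=cam("top"),cam("side")
tu=lambda p:np.array([130+p[0]/2.16,155+p[1]/2.16]); su=lambda p:np.array([180+p[0]/1.8,120+p[1]/1.8])
def fit(name,L,tp,sp):
    def res(q):
        a=R.from_euler('z',q[2]).as_matrix();P=np.array(L)@a.T+[q[0],q[1],0];r=[]
        for c,f,ps in((T,tu,tp),(S,su,sp)):
            pr=proj(c,P)
            for i,p in enumerate(ps):
                if p is not None:r+=list(pr[i]-f(p))
        return r
    s=least_squares(res,[.5,0,0],loss='soft_l1');print(name,s.x,np.round(res(s.x),1));return s.x
x0,x1,y=-.09,.23,.111
fit("polisher",[[x1,y,.1],[x1,-y,.1],[x0,-y,.1],[x0,y,.1]],[(33,22),(254,22),(250,352),(13,350)],[(213,17),(300,97),(77,188),(15,80)])
fit("tray",[[.115,.1075,.042],[.115,-.1075,.042],[-.095,-.1075,.042],[-.095,.1075,.042]],[(546,134),(760,128),(774,341),(557,346)],[(372,303),(512,447),(342,572),(213,395)])
fit("mat",[[.09,.07,.003],[.09,-.07,.003],[-.09,-.07,.003],[-.09,.07,.003]],[(330,272),(466,278),(460,457),(323,452)],[(172,250),(223,325),(80,393),(36,310)])
t=lambda n,a,b:print(n,tri([T,S],[tu(a),su(b)]))
t("bar front",(402,333),(149,267));t("bar back",(404,410),(88,297))
t("lip L",(359,299),(155,268));t("lip R",(447,295),(203,320))
t("handle top c",(88,298),(62,80))
t("dial top c",(208,301),(98,128))
for n,a,b in(("b1",(622,187),(379,385)),("b2",(614,272),(305,417)),("b3",(725,194),(439,467)),("b4",(692,255),(366,468)),("tin",(361,50),(331,145)),("glue",(381,132),(281,167))):t(n,a,b)
print(S[2].T@[0,0,1])
E
python3 fit.py
```

```text
polisher [ 0.5494  0.2439 -0.0094] [-0.3 -0.1  1.5 -1.4 -0.3  0.6  0.3  1.1  2.  -1.7  2.2 -2.3 -0.8 -2.2
 -4.2  2.8]
tray [ 0.5592 -0.2595  0.0154] [-0.1 -0.   0.2 -0.   0.9 -0.6 -0.9  0.2 -0.2 -1.6  1.5  0.4 -0.   1.1
 -2.4 -1.1]
mat [ 0.4482  0.0035 -0.0398] [-0.3 -0.2  0.4 -1.2  1.2 -0.2 -0.5 -0.1 -0.5 -2.1  2.4  0.9 -1.2  2.4
 -2.6 -2.5]
bar front [ 0.4767 -0.0068  0.0811]
bar back [ 0.405  -0.0079  0.0799]
lip L [0.5083 0.0404 0.0132]
lip R [ 0.5157 -0.0496  0.0066]
handle top c [0.5088 0.2736 0.1396]
dial top c [0.5057 0.164  0.1407]
b1 [ 0.6223 -0.2285  0.018 ]
b2 [ 0.5361 -0.217   0.0183]
b3 [ 0.6135 -0.3326  0.0173]
b4 [ 0.5519 -0.2953  0.0211]
tin [0.7459 0.0298 0.0999]
glue [0.6596 0.0102 0.1223]
[ 0.3891  0.5792 -0.7163]
```

```bash
python3 - <<'E'
from h import *
np.set_printoptions(precision=4,suppress=True)
s=bot.sense();print(s["ee_pos"],R.from_rotvec(s["orientation"]).as_matrix(),s["orientation"]);print(np.array(camera_model("wrist")["hand_eye"]),camera_model("wrist")["intrinsics"])
E
```

```text
[0.2582 0.5138 0.2387] [[-0.8935  0.4491  0.    ]
 [ 0.4491  0.8935  0.    ]
 [-0.      0.     -1.    ]] [0.725  3.0568 0.    ]
[[ 0.0003 -0.9665 -0.2565  0.0654]
 [ 1.      0.0003 -0.0001  0.0001]
 [ 0.0002 -0.2565  0.9665 -0.1457]
 [ 0.      0.      0.      1.    ]] [[398.9422   0.     315.4723]
 [  0.     398.9422 238.824 ]
 [  0.       0.       1.    ]]
```

carry_out --steps '[3.5,-4.5,0.5,0,0,0.078,3.5,-4.5,0.5,0,0,0.078,3.5,-4.5,0.5,0,0,0.078,3.5,-4.5,0.5,0,0,0.078,3.5,-4.5,0.5,0,0,0.078,3.5,-4.5,0.5,0,0,0.076,0,0,0,0,0,0]' --jaw 1

```text
t: 1.98
ee_pos: [0.4706, 0.2408, 0.2692]
orientation: [0.008, 3.14, -0.001]
wrist_force: [-0.4, 0.0, -0.4]
width: 0.0879
grip_force: 0.0
```

```bash
python3 - <<'E'
from h import *
s=bot.sense();np.save("w1.npy",np.r_[s["ee_pos"],s["orientation"]]);im=camera("wrist");save(im,"w1.png");print(s["t"],s["ee_pos"],s["orientation"])
E
```

```text
1.975 [0.47060753 0.24081875 0.26919628] [ 7.58778728e-03  3.14019162e+00 -5.56278463e-04]
```

View pics/w1.png

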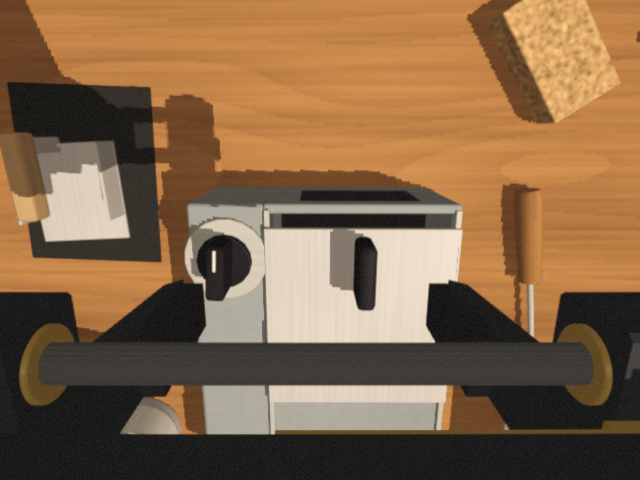

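Wrist view: handle top near (367,280), dial bar near (216,275) pointing roughly along x with its white mark at (213,260), and the cover's near edge at row 229.

```bash
python3 - <<'E'
from h import *
np.set_printoptions(precision=4,suppress=True)
c=cam("wrist");im=cv2.imread("pics/w1.png")
g=im.max(2)
for n,(a,b,l,r) in {"handle":(225,325,340,390),"dial":(225,315,190,260)}.items():
    m=(g[a:b,l:r]<45).astype(np.uint8);cc=cv2.connectedComponentsWithStats(m)
    print(n,cc[2][1:]+[l,a,0,0,0])
    z=.144
    for v in range(a,b,8):
        xs=np.where(m[v-a])[0]
        if len(xs):print(v,xs[0]+l,xs[-1]+l,onz(c,(xs[0]+l,v),z)[:2],onz(c,(xs[-1]+l,v),z)[:2])
print("cover edge",onz(c,(360,229),.105))
for Pc in((.509,.274),(.506,.164)):
  print(proj(c,[[Pc[0]+a*.025,Pc[1]+b*.007,.144] for a in(-1,1) for b in(-1,1)]).round(0).tolist())
E
```

```text
handle [[340 225  50   2 100]
 [354 238  22  71 794]
 [374 274   1   1   1]
 [366 287   1   1   1]
 [366 306   1   1   1]
 [366 308   1   1   1]]
225 340 389 [0.4657 0.2595] [0.4658 0.2935]
241 356 370 [0.4773 0.2709] [0.4773 0.2807]
249 355 374 [0.4831 0.2703] [0.4832 0.2837]
257 355 364 [0.4891 0.2704] [0.4891 0.2768]
265 355 365 [0.495  0.2705] [0.4951 0.2777]
273 354 363 [0.5011 0.2699] [0.5011 0.2764]
281 354 366 [0.5072 0.2701] [0.5072 0.2787]
289 354 361 [0.5134 0.2702] [0.5134 0.2753]
297 356 363 [0.5196 0.2718] [0.5197 0.2769]
305 358 362 [0.526  0.2734] [0.526  0.2764]
dial [[ 197  235   52   65 1896]
 [ 250  261    1    2    2]
 [ 190  284   15   31  406]]
241 206 239 [0.4769 0.1654] [0.477  0.1886]
249 200 246 [0.4827 0.1607] [0.4829 0.1933]
257 198 246 [0.4887 0.1588] [0.4888 0.193 ]
265 198 248 [0.4946 0.1584] [0.4948 0.1941]
273 201 245 [0.5007 0.16  ] [0.5008 0.1917]
281 207 238 [0.5068 0.1639] [0.5069 0.1863]
289 190 227 [0.513  0.1511] [0.5131 0.178 ]
297 190 220 [0.5192 0.1506] [0.5193 0.1725]
305 190 203 [0.5256 0.15  ] [0.5256 0.1596]
313 190 203 [0.532  0.1495] [0.532  0.1591]
cover edge [0.478  0.2779 0.105 ]
[[350.0, 250.0], [370.0, 250.0], [349.0, 315.0], [368.0, 315.0]]
[[195.0, 247.0], [214.0, 247.0], [200.0, 312.0], [219.0, 312.0]]
```

carry_out --steps '[1.75,1.75,-4,0,0,0,1.75,1.75,-4,0,0,0,0,0,-4,0,0,0,0,0,-3.5,0,0,0,0,0,0,0,0,0]' --jaw 1

```text
t: 2.65
ee_pos: [0.5009, 0.2799, 0.1115]
orientation: [0.002, -3.137, 0.001]
wrist_force: [-1.3, 0.1, 1.0]
width: 0.0878
grip_force: 0.0
```

carry_out --steps '[0,0,0,0,0,0,0,0,0,0,0,0,0,0,0,0,0,0,0,0,0,0,0,0]' --jaw 0 --force 25

```text
t: 3.15
ee_pos: [0.5034, 0.2788, 0.1142]
orientation: [-0.0, 3.141, 0.0]
wrist_force: [-0.1, -0.4, -0.4]
width: 0.0502
grip_force: 0.0
```

carry_out --steps '[2,0,0,0,0,0,2,0,0,0,0,0,2,0,0,0,0,0,2,0,0,0,0,0,2,0,0,0,0,0,2,0,0,0,0,0,1.5,0,0,0,0,0,0,0,0,0,0,0]'

```text
t: 4.15
ee_pos: [0.639, 0.2784, 0.1136]
orientation: [0.001, 3.141, 0.0]
wrist_force: [-0.1, -0.1, 0.2]
width: 0.0004
grip_force: 0.0
```

carry_out --steps '[0,0,0,0,0,0,0,0,0,0,0,0,0,0,0,0,0,0,0,0,0,0,0,0,0,0,0,0,0,0,0,0,0,0,0,0,0,0,0,0,0,0]' --jaw 0.7

```text
t: 5.03
ee_pos: [0.6382, 0.2788, 0.1137]
orientation: [0.0, -3.142, -0.0]
wrist_force: [-0.1, -0.1, -0.2]
width: 0.0614
grip_force: 0.0
```

```bash
python3 - <<'E'
from h import *
im=camera("top");save(im[160:330,120:270],"t2.png");s=bot.sense();print(s["width"],s["ee_pos"])
im=cv2.imread("pics/t2.png");cv2.imwrite("pics/t2.png",cv2.resize(im,None,fx=3,fy=3))
E
```

```text
0.06199833823036687 [0.63825181 0.27872842 0.11368777]
```

View pics/t2.png

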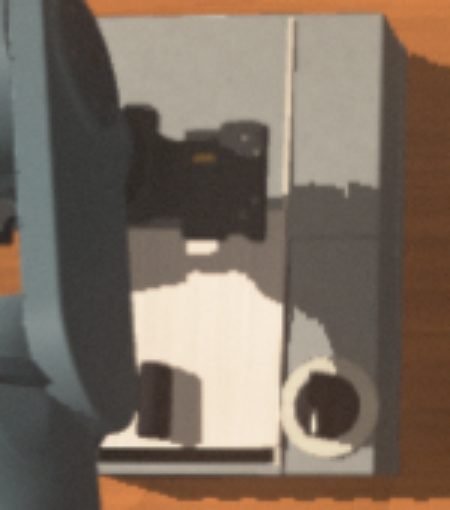

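The cover hasn't moved: its handle is still at crop (155,400). The fingers were still open when I pulled, so I'll go back and wait for the grip this time.

carry_out --steps '[-3.5,-0.2,0,0,0,0,-3.5,0,0,0,0,0,-3.5,0,0,0,0,0,-2.8,0,0,0,0,0,0,0,0,0,0,0]'

```text
t: 5.7
ee_pos: [0.5037, 0.277, 0.1137]
orientation: [0.002, -3.141, 0.0]
wrist_force: [-0.2, -0.7, 0.6]
width: 0.0616
grip_force: 0.0
```

carry_out --steps '[0,0,0,0,0,0,0,0,0,0,0,0,0,0,0,0,0,0,0,0,0,0,0,0,0,0,0,0,0,0,0,0,0,0,0,0,0,0,0,0,0,0]' --jaw 0 --force 25

```text
t: 6.58
ee_pos: [0.5054, 0.2778, 0.1136]
orientation: [0.0, 3.141, 0.003]
wrist_force: [0.9, 6.0, -2.7]
width: 0.0137
grip_force: 25.0
```

Gripped: width is 13.7 mm. Sliding it open now.

carry_out --steps '[2,0,0,0,0,0,2,0,0,0,0,0,2,0,0,0,0,0,2,0,0,0,0,0,2,0,0,0,0,0,2,0,0,0,0,0,1,0,0,0,0,0,0,0,0,0,0,0]'

```text
t: 7.58
ee_pos: [0.6363, 0.2769, 0.1136]
orientation: [0.0, 3.14, 0.001]
wrist_force: [3.6, 2.0, -1.8]
width: 0.0138
grip_force: 25.0
```

carry_out --steps '[0.5,0,0,0,0,0,0.5,0,0,0,0,0,0.4,0,0,0,0,0,0,0,0,0,0,0]'

```text
t: 8.07
ee_pos: [0.6414, 0.2768, 0.1126]
orientation: [0.003, -3.124, 0.005]
wrist_force: [-27.6, -3.8, 15.6]
width: 0.0139
grip_force: 25.0
```

Stop reached (-27 N). Next: release, lift and look at the scoop.

carry_out --steps '[-0.4,0,0,0,0,0,0,0,0,0,0,0,0,0,0,0,0,0,0,0,0,0,0,0,0,0,5,0,0,0,0,0,5,0,0,0,0,0,5,0,0,0,-3.5,-4.7,0,0,0,0]' --jaw 1

```text
t: 9.07
ee_pos: [0.6144, 0.2315, 0.2702]
orientation: [-0.004, 3.129, 0.004]
wrist_force: [0.8, -0.6, 0.6]
width: 0.0881
grip_force: 0.0
```

carry_out --steps '[-3.5,-4.7,0,0,0,0,-3.5,-4.7,0,0,0,0,-3.5,-4.7,0,0,0,0,-3.5,-4.7,0,0,0,0,-3.5,-4.7,0,0,0,0,0,0,0,0,0,0,0,0,0,0,0,0]'

```text
t: 9.95
ee_pos: [0.4358, -0.0054, 0.2642]
orientation: [0.001, 3.14, 0.0]
wrist_force: [-0.3, -0.6, 0.6]
width: 0.0884
grip_force: 0.0
```

```bash
python3 - <<'E'
from h import *
s=bot.sense();np.save("w2.npy",np.r_[s["ee_pos"],s["orientation"]]);im=camera("wrist");save(im,"w2.png");print(s["t"],s["ee_pos"],s["orientation"])
E
```

```text
9.95 [ 0.43581512 -0.00536117  0.2642249 ] [1.48683795e-03 3.14008176e+00 7.19029914e-05]
```

View pics/w2.png

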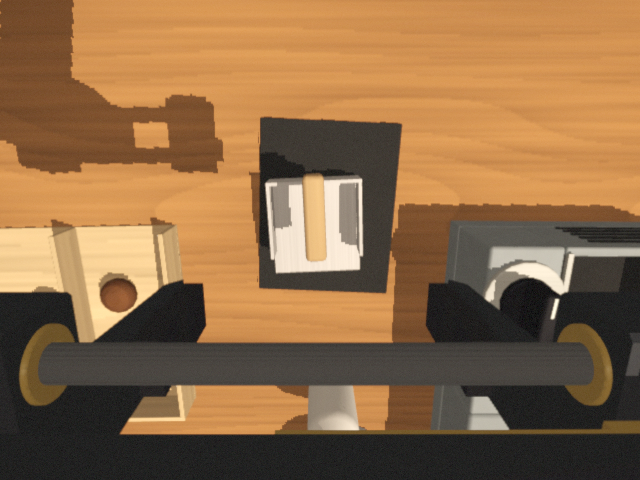

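The scoop bar's top ends are at (313,175) and (316,260), and the lip corners at (276,272) and (360,269). Tray front corners (z≈.042) are near (177,226) and (57,233).

```bash
python3 - <<'E'
from h import *
np.set_printoptions(precision=4,suppress=True)
c=cam("wrist")
a,b=onz(c,(313,175),.086),onz(c,(316,260),.086);print("bar",a,b,(a+b)/2,np.arctan2(b[1]-a[1],b[0]-a[0]))
a,b=onz(c,(276,272),.004),onz(c,(360,269),.004);print("lip",a,b,(a+b)/2,np.arctan2(-(b[0]-a[0]),b[1]-a[1]))
m=[onz(c,p,.003) for p in((262,118),(401,125),(386,293),(260,287))];print("mat",m,np.mean(m,0))
T=cam("top");print("z bar far",tri([T,c],[(130+402/2.16,155+333/2.16),(316,260)]),tri([T,c],[(130+404/2.16,155+410/2.16),(313,175)]))
E
```

```text
bar [ 0.4034 -0.0069  0.086 ] [ 0.4753 -0.0044  0.086 ] [ 0.4393 -0.0057  0.086 ] 0.03462958728062892
lip [ 0.5154 -0.0474  0.004 ] [0.5119 0.0429 0.004 ] [ 0.5137 -0.0022  0.004 ] 0.03851596510083165
mat [array([ 0.3566, -0.0572,  0.003 ]), array([0.363 , 0.0789, 0.003 ]), array([0.54  , 0.0724, 0.003 ]), array([ 0.5331, -0.0654,  0.003 ])] [0.4482 0.0072 0.003 ]
z bar far [ 0.4763 -0.0056  0.0823] [ 0.4047 -0.0073  0.0719]
```

carry_out --steps '[0.35,0,-5,0,0,0.036,0,0,-5,0,0,0,0,0,-5,0,0,0,0,0,-4,0,0,0,0,0,-2,0,0,0,0,0,0,0,0,0]'

```text
t: 10.75
ee_pos: [0.4378, -0.0037, 0.052]
orientation: [0.06, -3.137, -0.002]
wrist_force: [0.8, -0.5, -1.2]
width: 0.088
grip_force: 0.0
```

carry_out --steps '[0,0,0,0,0,0,0,0,0,0,0,0,0,0,0,0,0,0,0,0,0,0,0,0,0,0,0,0,0,0,0,0,0,0,0,0,0,0,0,0,0,0,0,0,0,0,0,0]' --jaw 0 --force 50

```text
t: 11.75
ee_pos: [0.4387, -0.0053, 0.0537]
orientation: [0.057, -3.141, 0.0]
wrist_force: [-0.4, -1.0, -0.3]
width: 0.0168
grip_force: 50.0
```

carry_out --steps '[0,0,0,0,0,0,0,0,0,0,0,0]'

```text
t: 12.0
ee_pos: [0.4387, -0.0053, 0.0537]
orientation: [0.057, -3.141, 0.0]
wrist_force: [0.3, -1.2, -0.0]
width: 0.0172
grip_force: 50.0
```

carry_out --steps '[0,0,3,0,0,0,-1.5,-3,3,0,0,-0.01,-2,-5,0,0,0,-0.01,-2,-5,0,0,0,0,-2,-5,0,0,0,0,-0.4,-2.5,0,0,0,0,0,0,0,0,0,0,0,0,0,0,0,0]'

```text
t: 13.0
ee_pos: [0.3595, -0.2093, 0.1133]
orientation: [0.025, -3.141, -0.002]
wrist_force: [-0.1, 0.4, -1.6]
width: 0.0171
grip_force: 50.0
```

```bash
python3 - <<'E'
from h import *
s=bot.sense();np.save("w3.npy",np.r_[s["ee_pos"],s["orientation"]]);im=camera("wrist");save(im,"w3.png");print(s["t"],s["ee_pos"],s["orientation"],s["width"])
E
```

```text
13.0 [ 0.35952618 -0.20926548  0.11332395] [ 2.53681318e-02 -3.14084720e+00 -1.93648697e-03] 0.017132056763990062
```

View pics/w3.png

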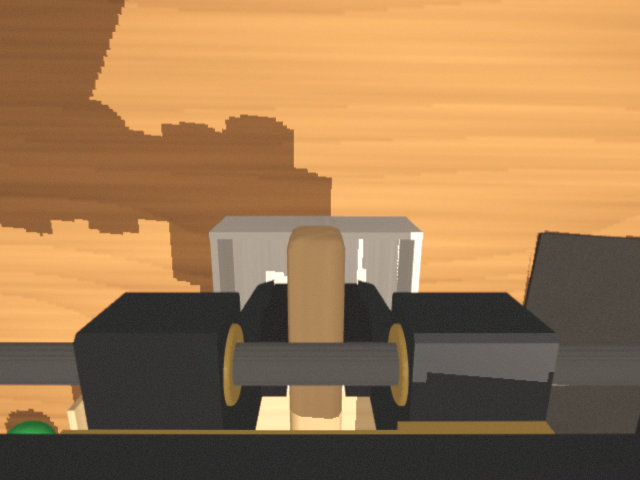

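The gripper blocks the wrist view here, and the scoop sits symmetrically at columns 211–420. I'll refine the tray walls from w2.png instead.

```bash
cat >> h.py <<'E'
def camw(p):
    m=camera_model("wrist");T=np.eye(4);T[:3,:3]=R.from_rotvec(p[3:]).as_matrix();T[:3,3]=p[:3]
    C=T@np.array(m["hand_eye"]);Rw=C[:3,:3].T;return np.array(m["intrinsics"]),m["k1"],Rw,-Rw@C[:3,3]
E
python3 - <<'E'
from h import *
np.set_printoptions(precision=4,suppress=True)
c=camw(np.load("w2.npy"))
im=cv2.imread("pics/w2.png");cv2.imwrite("pics/w2c.png",cv2.resize(im[210:430,0:210],None,fx=2.7,fy=2.7,interpolation=cv2.INTER_CUBIC))
o=np.array([.5592,-.2595]);a=.0154;Rz=np.array([[1,-a],[a,1]])
for n,x,y in(("+y out near",-.095,.1075),("+y in near",-.095,.1025),("mid+ near",-.095,.0025),("mid- near",-.095,-.0025),("far out",.115,.1075)):
    p=o+Rz@[x,y];print(n,p,proj(c,[[*p,.042]])[0],((proj(c,[[*p,.042]])[0]-[0,210])*2.7).round(0))
E
```

```text
+y out near [ 0.4625 -0.1535] [159.9472 232.9972] [432.  62.]
+y in near [ 0.4626 -0.1585] [154.7132 233.079 ] [418.  62.]
mid+ near [ 0.4642 -0.2585] [ 50.4241 234.7137] [136.  67.]
mid- near [ 0.4642 -0.2635] [ 45.2318 234.7953] [122.  67.]
far out [ 0.6725 -0.1502] [182.6183 420.1054] [493. 567.]
```

View pics/w2c.png

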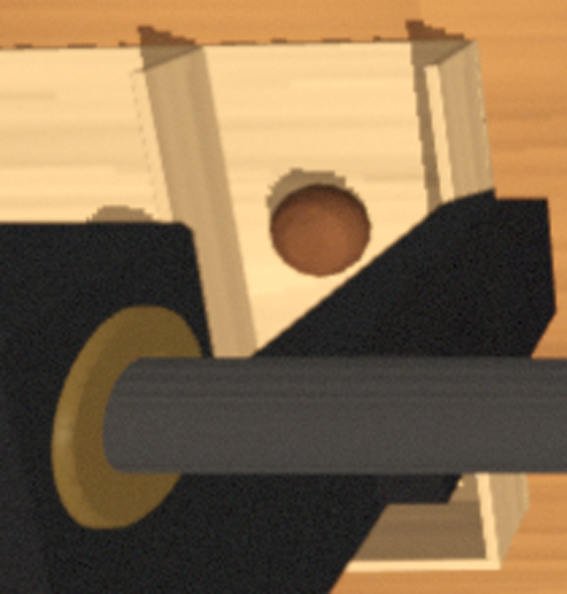

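Wrist-based correction: the tray is about 2.5 mm further +y, with yaw ≈ 0.010. I'll lower in front of bay 2 with the nose slightly down.

carry_out --steps '[0,0.3,-2,0,0.02,-0.006,0,0,-2,0,0.02,0,0,0,-1.4,0,0,0,0,0,0,0,0,0,0,0,0,0,0,0]'

```text
t: 13.68
ee_pos: [0.36, -0.2072, 0.0601]
orientation: [0.017, -3.102, 0.0]
wrist_force: [-1.0, -0.2, -1.8]
width: 0.0171
grip_force: 50.0
```

carry_out --steps '[2,0.02,0,0,0,0,2,0.02,0,0,0,0,2,0.02,0,0,0,0,2,0.02,0,0,0,0,1,0.01,0,0,0,0,0,0,0,0,0,0]'

```text
t: 14.42
ee_pos: [0.4501, -0.2065, 0.0601]
orientation: [0.017, -3.102, 0.0]
wrist_force: [0.2, 0.3, -1.0]
width: 0.0173
grip_force: 50.0
```

```bash
python3 - <<'E'
from h import *
a=camera("top")[200:330,290:500];b=camera("side")[270:450,240:470]
a=cv2.resize(a,(798,494),interpolation=cv2.INTER_CUBIC)
save(a,"t3.png");b=cv2.resize(b,None,fx=2.6,fy=2.6);save(b,"s3.png")
E
```

```text
(no output)
```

View pics/t3.png

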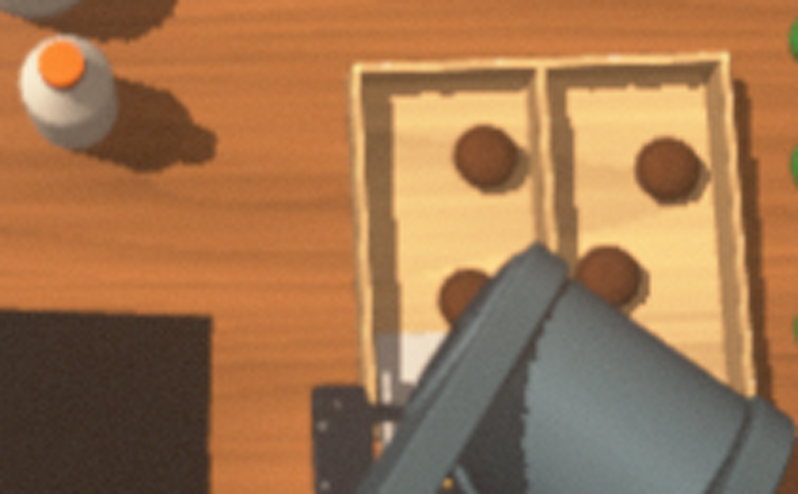

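Top crop: the pan's front left corner is at (380,333), inside the bay. b2 is just ahead at (467,300), and the bay's +y wall top is at about columns 355–370.

```bash
python3 - <<'E'
from h import *
np.set_printoptions(precision=4,suppress=True)
T=cam("top");f=lambda X,Y:(290+X*210/798,200+Y*130/494)
print("scoop corner",onz(T,f(380,333),.006))
for q in((357,200),(366,200),(362,333),(371,333),(539,150),(550,150),(355,67),(728,57)):print(q,onz(T,f(*q),.042))
g=cv2.imread("pics/t3.png")
for Y in(200,300,333):print(Y,g[Y,345:385:2].sum(1)//3)
E
```

```text
scoop corner [ 0.5228 -0.1653  0.006 ]
(357, 200) [ 0.5951 -0.1508  0.042 ]
(366, 200) [ 0.5951 -0.1558  0.042 ]
(362, 333) [ 0.5206 -0.1515  0.042 ]
(371, 333) [ 0.5205 -0.1565  0.042 ]
(539, 150) [ 0.6221 -0.2541  0.042 ]
(550, 150) [ 0.6221 -0.2603  0.042 ]
(355, 67) [ 0.6712 -0.1518  0.042 ]
(728, 57) [ 0.6742 -0.3641  0.042 ]
200 [114 113 113 117 126 140 154 165 171 167 154 133 116 105 106 105 104 104
 105 105]
300 [134 134 132 130 127 126 125 132 142 160 176 184 179 155 123 103 105 103
 102 103]
333 [129 127 126 125 125 125 125 133 147 166 183 185 172 143 114  98 103 104
 105 105]
```

View pics/s3.png

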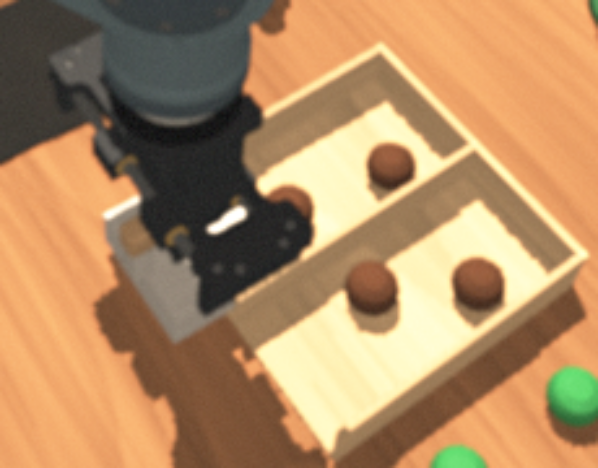

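carry_out --steps '[1,0.2,0,0,0,0,2,0.02,0,0,0,0,2,0.02,0,0,0,0,2,0.02,0,0,0,0,2,0.02,0,0,0,0,2,0.02,0,0,0,0,1.5,0,0,0,0,0,0,0,0,0,0,0]'

```text
t: 15.52
ee_pos: [0.5754, -0.2032, 0.0595]
orientation: [0.017, -3.102, -0.0]
wrist_force: [0.3, -0.2, -2.6]
width: 0.017
grip_force: 50.0
```

carry_out --steps '[0.7,0,0,0,0,0,0.4,0,0,0,0,0,0,0,0,0,0,0]'

```text
t: 15.9
ee_pos: [0.5859, -0.2034, 0.0598]
orientation: [0.016, -3.102, -0.0]
wrist_force: [-0.4, 0.6, -1.4]
width: 0.0169
grip_force: 50.0
```

```bash
python3 - <<'E'
from h import *
for n in("top","side"):
    im=camera(n);save(im,n+"4.png")
    for d in spot_in(n,"bun1")[:8]:print(n,(np.array(d["box"])*[640,480,640,480]).round(0),round(d["confidence"],2))
a=cv2.imread("pics/top4.png")[200:330,370:500];b=cv2.imread("pics/side4.png")[275:450,290:470]
cv2.imwrite("pics/c4.png",np.hstack([cv2.resize(a,(400,400)),cv2.resize(b,(400,400))]))
E
```

```text
top [496. 202. 513. 221.] 0.82
top [497. 281. 516. 294.] 0.75
top [496. 237. 515. 254.] 0.59
side [187. 152. 319. 252.] 0.67
side [404. 444. 430. 467.] 0.66
side [376. 368. 393. 393.] 0.62
side [411. 368. 437. 392.] 0.62
side [484. 388. 507. 413.] 0.6
side [449. 412. 471. 431.] 0.56
side [297. 309. 465. 443.] 0.37
```

View pics/c4.png

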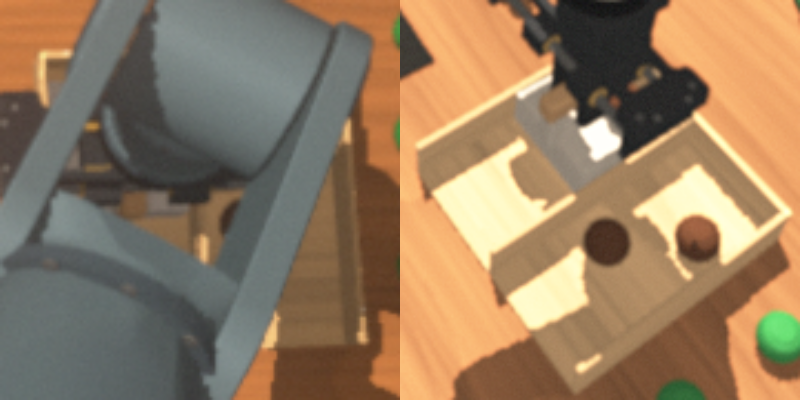

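carry_out --steps '[0.5,0,0,0,0,0,0.3,0,0,0,0,0,0,0,0,0,0,0]'

```text
t: 16.48
ee_pos: [0.5934, -0.2037, 0.0595]
orientation: [0.016, -3.101, 0.0]
wrist_force: [-4.3, -1.3, -2.8]
width: 0.0172
grip_force: 50.1
```

carry_out --steps '[-0.5,0,0.5,0,-0.09,0,-0.65,0,0.8,0,-0.1,0,-0.6,0,0.8,0,-0.1,0,-0.6,0,0.8,0,-0.1,0,-0.2,0,2,0,0,0,0,0,3,0,0,0,-1,0,4,0,0,0,0,0,0,0,0,0]'

```text
t: 17.48
ee_pos: [0.5602, -0.2047, 0.1829]
orientation: [-0.015, 2.785, -0.009]
wrist_force: [1.5, 0.1, -2.4]
width: 0.0174
grip_force: 50.0
```

```bash
python3 - <<'E'
from h import *
im=camera("side");save(im,"side5.png")
print(bot.sense()["t"])
for d in spot_in("side","bun1")[:8]:print((np.array(d["box"])*[640,480,640,480]).round(0),round(d["confidence"],2))
hsv=cv2.cvtColor(im,cv2.COLOR_RGB2HSV)
a=cv2.imread("pics/side5.png")[200:450,250:480]
cv2.imwrite("pics/c5.png",cv2.resize(a,None,fx=2.3,fy=2.3))
E
```

```text
17.525
[403. 441. 430. 468.] 0.85
[413. 369. 436. 391.] 0.79
[482. 388. 508. 415.] 0.69
[190. 139. 289. 255.] 0.68
[375. 368. 392. 394.] 0.64
[447. 409. 474. 433.] 0.64
[294. 303. 464. 447.] 0.37
```

View pics/c5.png

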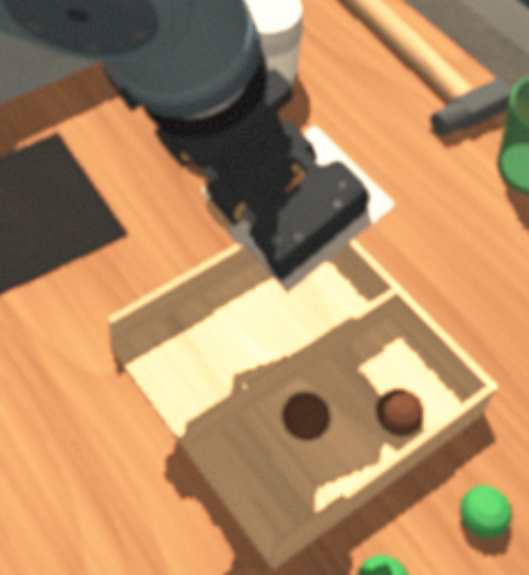

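Bay 2 is empty, bay 1 still holds its two buns, and the scoop is lifted with its load. I'm carrying it to the tub.

carry_out --steps '[-2,0,3,0,0,0,-3,1,3,0,0,0,-3,3,1.5,0,0,0,-1,4,0,0,0,0,-1,4,0,0,0,0,-1,4,0,0,0,0,-1,4,0,0,0,0,-1,4,0,0,0,0]'

```text
t: 18.58
ee_pos: [0.4271, 0.0382, 0.2518]
orientation: [-0.014, 2.794, -0.001]
wrist_force: [-0.2, 0.5, -2.0]
width: 0.0176
grip_force: 50.0
```

carry_out --steps '[0,4,0,0,0,0,0,4,0,0,0,0,0,4,0,0,0,0,0,4,0,0,0,0,0,4,0,0,0,0,0,4,0,0,0,0,-1,0.2,-2.5,0,0,0,0,0,-2,0,0,0]'

```text
t: 19.58
ee_pos: [0.4162, 0.2794, 0.2053]
orientation: [-0.018, 2.796, -0.004]
wrist_force: [0.0, 0.0, -1.1]
width: 0.0174
grip_force: 50.0
```

carry_out --steps '[0,0,0,0,0,0,0,0,0,0,0,0]'

```text
t: 19.82
ee_pos: [0.4183, 0.2787, 0.2085]
orientation: [-0.014, 2.792, -0.003]
wrist_force: [-0.1, -0.2, -1.6]
width: 0.0173
grip_force: 50.0
```

```bash
cat > brown.py <<'E'
from h import *
import sys
for n in sys.argv[1:]:
    im=camera(n);save(im,f"{n}_{bot.sense()['t']:.0f}.png")
    h=cv2.cvtColor(im,cv2.COLOR_RGB2HSV)
    print(n,bot.sense()["t"])
    for d in spot_in(n,"bun1")[:9]:
        b=(np.array(d["box"])*[640,480,640,480]).round(0).astype(int)
        cx,cy=(b[0]+b[2])//2,(b[1]+b[3])//2
        print(b,round(d["confidence"],2),"rgb",np.median(im[cy-3:cy+4,cx-3:cx+4].reshape(-1,3),0))
E
python3 brown.py top side
```

```text
top 19.875
[456 237 473 252] 0.74 rgb [131.  79.  47.]
[135 291 186 351] 0.74 rgb [216. 191. 167.]
[495 200 513 223] 0.69 rgb [ 80. 158.  69.]
[500 282 516 294] 0.65 rgb [ 82. 156.  69.]
[158 327 179 343] 0.57 rgb [67. 45. 34.]
[436 261 459 280] 0.52 rgb [134.  82.  49.]
[500 235 516 255] 0.5 rgb [ 80. 154.  66.]
side 19.975
[483 392 505 412] 0.8 rgb [ 82. 179.  92.]
[376 371 392 393] 0.72 rgb [116.  72.  49.]
[169 155 182 168] 0.69 rgb [69. 45. 31.]
[447 412 472 434] 0.65 rgb [ 86. 187.  97.]
[411 365 436 392] 0.63 rgb [133.  83.  56.]
[407 443 428 468] 0.62 rgb [ 87. 190.  98.]
[166 148 177 163] 0.6 rgb [68. 45. 33.]
```

Both buns show in the scoop in the side view. Tipping now.

carry_out --steps '[1,0,-0.35,0,0.16,0,1,0,-0.35,0,0.16,0,1,0,-0.35,0,0.16,0,1,0,-0.35,0,0.16,0,1,0,-0.35,0,0.16,0,1,0,-0.35,0,0.16,0,1,0,-0.35,0,0.16,0,1,0,-0.35,0,0.16,0]'

```text
t: 21.02
ee_pos: [0.5, 0.2785, 0.1812]
orientation: [0.011, -2.21, -0.007]
wrist_force: [0.4, 0.2, -0.7]
width: 0.017
grip_force: 50.0
```

carry_out --steps '[0,0,0,0,0,0,0,0,0,0,0,0,0,0,0,0,0,0,0,0,0,0,0,0]'

```text
t: 21.52
ee_pos: [0.4985, 0.2791, 0.1834]
orientation: [0.013, -2.217, -0.006]
wrist_force: [0.2, 0.8, -1.4]
width: 0.0174
grip_force: 50.0
```

```bash
python3 brown.py top side
```

```text
top 21.575
[458 238 475 251] 0.72 rgb [140.  85.  50.]
[439 264 459 281] 0.7 rgb [145.  89.  53.]
[498 280 516 294] 0.58 rgb [ 91. 169.  75.]
[498 202 513 219] 0.47 rgb [ 88. 170.  75.]
[498 234 516 256] 0.45 rgb [ 88. 167.  72.]
side 21.675
[403 443 432 467] 0.87 rgb [ 90. 197. 100.]
[377 369 395 391] 0.74 rgb [131.  80.  54.]
[412 368 434 390] 0.62 rgb [130.  79.  53.]
[484 391 505 414] 0.58 rgb [ 85. 184.  96.]
[448 411 473 433] 0.56 rgb [ 92. 200. 103.]
[234 168 246 185] 0.42 rgb [90. 58. 39.]
```

carry_out --steps '[-1,0,1.5,0,-0.147,0,-1,0,1.5,0,-0.147,0,-1,0,1.5,0,-0.147,0,-1,0,1.5,0,-0.147,0,-1,0,1.5,0,-0.147,0,-1,0,1.5,0,-0.149,0,-0.6,-4,0,0,0,0,-0.6,-4.8,0,0,0,0]'

```text
t: 22.72
ee_pos: [0.425, 0.1905, 0.2715]
orientation: [0.02, -3.097, -0.001]
wrist_force: [0.7, -0.8, -1.3]
width: 0.0172
grip_force: 50.0
```

carry_out --steps '[-0.6,-4.8,0,0,0,0,-0.6,-4.8,0,0,0,0,-0.6,-4.8,0,0,0,0,-0.6,-4.8,0,0,0,0,-0.6,-4.8,0,0,0,0,-0.6,-4.8,0,0,0,0,-0.6,-4.8,0,0,0,0,-0.6,-4.8,0,0,0,0]'

```text
t: 23.72
ee_pos: [0.3775, -0.1945, 0.271]
orientation: [0.016, -3.096, -0.001]
wrist_force: [0.2, -0.1, -1.0]
width: 0.017
grip_force: 50.0
```

```bash
python3 brown.py top side; python3 - <<'E'
from h import *
for n in("top","side"):
    c=cam(n);print(n,proj(c,[[.541,.2765,.039],[.47,.205,.1],[.47,.348,.1],[.61,.348,.1],[.61,.205,.1]]).round(0).tolist())
s=bot.sense();print(s["ee_pos"],s["orientation"])
E
```

```text
top 23.775
[497 236 517 253] 0.78 rgb [ 79. 152.  67.]
[498 278 518 298] 0.74 rgb [ 77. 152.  67.]
[159 250 176 266] 0.67 rgb [99. 66. 48.]
[195 251 209 268] 0.64 rgb [106.  70.  51.]
[496 203 514 222] 0.62 rgb [ 76. 151.  64.]
[438 265 457 280] 0.51 rgb [128.  79.  47.]
[458 237 473 252] 0.47 rgb [124.  76.  44.]
[219 283 238 308] 0.44 rgb [53. 43. 36.]
side 23.875
[374 367 395 394] 0.88 rgb [136.  84.  57.]
[404 441 430 469] 0.71 rgb [ 90. 196. 101.]
[411 368 434 391] 0.63 rgb [126.  80.  54.]
[483 389 504 413] 0.63 rgb [ 86. 186.  96.]
[449 410 471 432] 0.56 rgb [ 95. 208. 107.]
top [[185.0, 280.0], [210.0, 313.0], [140.0, 313.0], [143.0, 245.0], [212.0, 244.0]]
side [[233.0, 193.0], [213.0, 201.0], [189.0, 168.0], [243.0, 149.0], [270.0, 179.0]]
[ 0.37773119 -0.19339462  0.27061961] [ 1.23026775e-02 -3.09520802e+00 -2.13071212e-03]
```

Both buns are in the tub, at top-view (167,258) and (202,259). Now bay 1.

carry_out --steps '[-0.6,-3.9,-3,0,0,0,-0.6,-3.9,-3,0,0,0,-0.6,-3.9,-3,0,0,0,0,0,-4,0,0,0,0,0,-4,0,0,0,0,0,-3,0,0,0,0,0,0,0,0,0,0,0,0,0,0,0]'

```text
t: 24.92
ee_pos: [0.3612, -0.3102, 0.072]
orientation: [0.018, -3.096, 0.001]
wrist_force: [0.1, 0.4, -1.5]
width: 0.0174
grip_force: 50.0
```

carry_out --steps '[0,0,-0.5,0,0,0,0,0,0,0,0,0,0,0,0,0,0,0]'

```text
t: 25.3
ee_pos: [0.3604, -0.3106, 0.0662]
orientation: [0.016, -3.096, 0.001]
wrist_force: [-0.3, -0.1, -1.8]
width: 0.0168
grip_force: 50.0
```

carry_out --steps '[0,0,-0.65,0,0,0,2,0.02,0,0,0,0,2,0.02,0,0,0,0,2,0.02,0,0,0,0,2,0.02,0,0,0,0,2,0.02,0,0,0,0,1,0.01,0,0,0,0,0,0,0,0,0,0]'

```text
t: 26.3
ee_pos: [0.4703, -0.3091, 0.0588]
orientation: [0.017, -3.095, -0.001]
wrist_force: [-0.6, 0.1, -1.6]
width: 0.0171
grip_force: 50.0
```

carry_out --steps '[2,0.02,0,0,0,0,2,0.02,0,0,0,0,2,0.02,0,0,0,0,2,0.02,0,0,0,0,2,0.02,0,0,0,0,1.3,0.02,0,0,0,0,0.7,0,0,0,0,0,0,0,0,0,0,0]'

```text
t: 27.3
ee_pos: [0.5901, -0.308, 0.0589]
orientation: [0.016, -3.095, -0.001]
wrist_force: [0.2, -0.4, -2.4]
width: 0.0172
grip_force: 50.0
```

carry_out --steps '[0.3,0,0,0,0,0,0.2,0,0,0,0,0,0,0,0,0,0,0]'

```text
t: 27.68
ee_pos: [0.5952, -0.308, 0.0592]
orientation: [0.016, -3.095, -0.0]
wrist_force: [0.7, -1.0, -1.9]
width: 0.0172
grip_force: 50.0
```

carry_out --steps '[-0.5,0,0.5,0,-0.09,0,-0.65,0,0.8,0,-0.1,0,-0.6,0,0.8,0,-0.1,0,-0.6,0,0.8,0,-0.1,0,-0.2,0,2,0,0,0,0,0,3,0,0,0,-1,0,4,0,0,0,0,0,0,0,0,0]'

```text
t: 28.68
ee_pos: [0.562, -0.3103, 0.184]
orientation: [-0.016, 2.793, -0.012]
wrist_force: [1.4, 0.5, -1.7]
width: 0.0174
grip_force: 50.0
```

```bash
python3 brown.py side
```

```text
side 28.725
[449 409 472 434] 0.74 rgb [ 49. 104.  55.]
[482 388 504 414] 0.72 rgb [ 92. 198. 102.]
[403 445 431 467] 0.64 rgb [ 53. 112.  60.]
[403 349 414 361] 0.58 rgb [70. 64. 58.]
[297 304 467 450] 0.52 rgb [255. 252. 207.]
```

carry_out --steps '[-2,0,3,0,0,0,-3,1,3,0,0,0,-3,4,1.5,0,0,0,-1,4.8,0,0,0,0,-1,4.8,0,0,0,0,-1,4.8,0,0,0,0,-1,4.8,0,0,0,0,-1,4.8,0,0,0,0]'

```text
t: 29.78
ee_pos: [0.4286, -0.0164, 0.2518]
orientation: [-0.013, 2.801, -0.001]
wrist_force: [0.7, -0.5, -1.9]
width: 0.0172
grip_force: 50.0
```

carry_out --steps '[0,4.8,0,0,0,0,0,4.8,0,0,0,0,0,4.8,0,0,0,0,0,4.8,0,0,0,0,0,4.8,0,0,0,0,0,4.8,0,0,0,0,-1.3,1,-2.5,0,0,0,0,0,-2.5,0,0,0]'

```text
t: 30.78
ee_pos: [0.415, 0.2812, 0.2009]
orientation: [-0.018, 2.801, -0.004]
wrist_force: [-0.3, 0.5, -1.5]
width: 0.0169
grip_force: 50.0
```

carry_out --steps '[0,0,0,0,0,0,0,0,0,0,0,0]'

```text
t: 31.02
ee_pos: [0.417, 0.28, 0.2034]
orientation: [-0.014, 2.798, -0.003]
wrist_force: [0.7, 1.0, -2.6]
width: 0.0172
grip_force: 50.0
```

```bash
python3 brown.py top side
```

```text
top 31.075
[496 203 514 219] 0.81 rgb [ 80. 156.  68.]
[158 251 175 264] 0.65 rgb [103.  69.  51.]
[501 282 516 295] 0.62 rgb [ 82. 156.  68.]
[496 238 514 253] 0.53 rgb [ 82. 157.  68.]
[191 250 210 267] 0.48 rgb [118.  77.  55.]
side 31.175
[449 411 473 431] 0.76 rgb [ 92. 201. 102.]
[155 135 218 184] 0.72 rgb [248. 239. 222.]
[484 389 506 416] 0.67 rgb [ 80. 177.  91.]
[405 442 431 468] 0.61 rgb [ 88. 190.  99.]
[188 125 349 254] 0.53 rgb [217. 212. 192.]
[165 159 181 177] 0.42 rgb [64. 41. 28.]
[236 168 248 183] 0.42 rgb [103.  63.  43.]
```

Bay 1 is empty and the load is over the tub. Tipping.

carry_out --steps '[1,0,-0.3,0,0.16,0,1,0,-0.3,0,0.16,0,1,0,-0.3,0,0.16,0,1,0,-0.3,0,0.16,0,1,0,-0.3,0,0.16,0,1,0,-0.3,0,0.16,0,1,0,-0.3,0,0.16,0,1,0,-0.3,0,0.16,0]'

```text
t: 32.22
ee_pos: [0.4986, 0.2797, 0.1799]
orientation: [0.011, -2.205, -0.007]
wrist_force: [-0.1, 1.0, -1.6]
width: 0.0172
grip_force: 50.0
```

carry_out --steps '[0,0,0,0,0,0,0,0,0,0,0,0,0,0,0,0,0,0,0,0,0,0,0,0]'

```text
t: 32.72
ee_pos: [0.497, 0.2804, 0.1818]
orientation: [0.013, -2.211, -0.006]
wrist_force: [0.5, 0.3, -1.4]
width: 0.0174
grip_force: 50.0
```

carry_out --steps '[-1,0,1.5,0,-0.147,0,-1,0,1.5,0,-0.147,0,-1,0,1.5,0,-0.147,0,-1,0,1.5,0,-0.147,0,-1,0,1.5,0,-0.147,0,-1,0,1.5,0,-0.147,0,0,-4,0,0,0,0,0,-4.8,0,0,0,0]'

```text
t: 33.72
ee_pos: [0.4356, 0.192, 0.2712]
orientation: [0.021, -3.092, -0.001]
wrist_force: [1.0, -0.8, -0.6]
width: 0.0174
grip_force: 50.0
```

carry_out --steps '[0,-4.8,0,0,0,0,0,-4.8,0,0,0,0,0,-4.8,0,0,0,0,0,-4.8,0,0,0,0,0,0,0,0,0,0,0,0,0,0,0,0]'

```text
t: 34.48
ee_pos: [0.4364, 0.0005, 0.2699]
orientation: [0.015, -3.089, -0.001]
wrist_force: [-0.1, -0.4, -1.3]
width: 0.0175
grip_force: 50.0
```

```bash
python3 brown.py top side
```

```text
top 34.525
[498 236 517 255] 0.79 rgb [ 78. 150.  64.]
[158 249 175 266] 0.73 rgb [95. 63. 46.]
[495 202 514 221] 0.66 rgb [ 78. 153.  66.]
[140 164 215 245] 0.65 rgb [238. 222. 197.]
[166 261 183 278] 0.58 rgb [104.  66.  46.]
[185 268 203 284] 0.58 rgb [102.  65.  46.]
[195 254 209 269] 0.57 rgb [101.  68.  49.]
[498 278 515 294] 0.52 rgb [ 82. 156.  68.]
side 34.625
[404 442 428 467] 0.89 rgb [ 90. 195. 100.]
[481 389 506 414] 0.74 rgb [ 82. 180.  92.]
[447 409 473 432] 0.57 rgb [ 93. 201. 102.]
```

All four buns are in the tub. Returning the scoop to the mat.

carry_out --steps '[-0.7,0.3,-5,0,-0.026,0,-0.6,0.2,-5,0,-0.026,0,0,0,-5,0,0,0,0,0,-4,0,0,0,0,0,-2,0,0,0,0,0,0,0,0,0,0,0,0,0,0,0]'

```text
t: 35.55
ee_pos: [0.4245, 0.0052, 0.0601]
orientation: [0.018, -3.141, 0.0]
wrist_force: [-0.2, -0.2, -1.6]
width: 0.0172
grip_force: 50.0
```

carry_out --steps '[0,0,-0.3,0,0,0,0,0,-0.15,0,0,0,0,0,0,0,0,0,0,0,0,0,0,0]'

```text
t: 36.05
ee_pos: [0.4238, 0.0049, 0.0549]
orientation: [0.016, -3.14, -0.0]
wrist_force: [-0.2, 0.2, -2.4]
width: 0.0175
grip_force: 50.0
```

carry_out --steps '[0,0,-0.1,0,0,0,0,0,0,0,0,0,0,0,0,0,0,0]'

```text
t: 36.42
ee_pos: [0.4238, 0.0049, 0.0537]
orientation: [0.016, -3.14, -0.0]
wrist_force: [-0.4, -0.1, -0.7]
width: 0.017
grip_force: 50.0
```

carry_out --steps '[0,0,0,0,0,0,0,0,0,0,0,0,0,0,0,0,0,0,0,0,0,0,0,0,0,0,3,0,0,0,0,0,5,0,0,0,0,0,6,0,0,0,0,0,6,0,0,0]' --jaw 0.9

```text
t: 37.42
ee_pos: [0.4233, 0.0051, 0.2556]
orientation: [0.016, -3.14, -0.0]
wrist_force: [1.3, -0.8, -0.9]
width: 0.0788
grip_force: 0.0
```

```bash
python3 - <<'E'
from h import *
s=bot.sense();np.save("w6.npy",np.r_[s["ee_pos"],s["orientation"]]);im=camera("wrist");save(im,"w6.png");print(s["t"],s["ee_pos"],s["orientation"])
c=cam("wrist")
for k in("scoop","mat"):
    for d in spot_in("wrist",k)[:2]:
        b=np.array(d["box"])*[640,480,640,480];print(k,b.round(),d["confidence"],onz(c,((b[0]+b[2])/2,(b[1]+b[3])/2),.02))
E
```

```text
37.425 [0.4233158 0.00508   0.2555664] [ 1.60233943e-02 -3.13958916e+00 -9.67743786e-05]
scoop [262. 169. 363. 273.] 0.77 [0.44966837 0.00090512 0.02      ]
scoop [494. 299. 540. 342.] 0.51 [0.55590557 0.22057644 0.02      ]
mat [248. 131. 392. 312.] 0.98 [0.44963401 0.00803823 0.02      ]
```

carry_out --steps '[3.6,4.5,0,0,0,-0.01,3.6,4.5,0,0,0,0,3.6,4.5,0,0,0,0,3.6,4.5,0,0,0,0,3.6,4.5,0,0,0,0,3.5,4.7,0,0,0,0,0,0,-3,0,0,0,0,0,-3,0,0,0]'

```text
t: 38.58
ee_pos: [0.6379, 0.2776, 0.1899]
orientation: [0.002, -3.136, 0.001]
wrist_force: [0.4, -0.8, 0.4]
width: 0.079
grip_force: 0.0
```

carry_out --steps '[0,0,-3,0,0,0,0,0,-3,0,0,0,0,0,-2,0,0,0,0,0,0,0,0,0,0,0,0,0,0,0]'

```text
t: 39.2
ee_pos: [0.6387, 0.2769, 0.1134]
orientation: [0.0, -3.139, 0.0]
wrist_force: [0.6, -0.1, 0.0]
width: 0.0794
grip_force: 0.0
```

carry_out --steps '[0,0,0,0,0,0,0,0,0,0,0,0,0,0,0,0,0,0,0,0,0,0,0,0,0,0,0,0,0,0,0,0,0,0,0,0,0,0,0,0,0,0,0,0,0,0,0,0]' --jaw 0 --force 25

```text
t: 40.2
ee_pos: [0.6387, 0.2769, 0.1137]
orientation: [-0.0, -3.139, 0.0]
wrist_force: [-0.4, -0.6, -0.4]
width: 0.0139
grip_force: 25.0
```

Gripped. Checking the buns one last time isn't needed, so I'm sliding it shut.

carry_out --steps '[-2,0,0,0,0,0,-2,0,0,0,0,0,-2,0,0,0,0,0,-2,0,0,0,0,0,-2,0,0,0,0,0,-2,0,0,0,0,0,-1.5,0,0,0,0,0,0,0,0,0,0,0]'

```text
t: 41.2
ee_pos: [0.5023, 0.2779, 0.1136]
orientation: [0.001, -3.138, -0.002]
wrist_force: [-2.6, 4.2, -1.1]
width: 0.0141
grip_force: 25.0
```

carry_out --steps '[-0.6,0,0,0,0,0,-0.6,0,0,0,0,0,-0.4,0,0,0,0,0,0,0,0,0,0,0]'

```text
t: 41.7
ee_pos: [0.4887, 0.278, 0.1137]
orientation: [-0.0, -3.142, -0.004]
wrist_force: [3.9, 6.4, -5.8]
width: 0.0137
grip_force: 25.0
```

carry_out --steps '[-0.4,0,0,0,0,0,-0.2,0,0,0,0,0,0,0,0,0,0,0,0,0,0,0,0,0]'

```text
t: 42.2
ee_pos: [0.488, 0.278, 0.114]
orientation: [0.002, 3.131, 0.006]
wrist_force: [22.5, 9.4, -21.2]
width: 0.0136
grip_force: 25.0
```

Shut stop reached (22 N). Releasing and looking at the dial.

carry_out --steps '[0.4,0,0,0,0,0,0,0,0,0,0,0,0,0,0,0,0,0,0,0,0,0,0,0,0,0,5,0,0,0,0,0,5,0,0,0,-1,-5,4,0,0,0,-1,-5.5,0,0,0,0]' --jaw 0.9

```text
t: 43.2
ee_pos: [0.4676, 0.1735, 0.2563]
orientation: [-0.004, 3.136, 0.001]
wrist_force: [-0.5, -0.0, -0.4]
width: 0.0797
grip_force: 0.0
```

carry_out --steps '[0,0,0,0,0,0,0,0,0,0,0,0,0,0,0,0,0,0]'

```text
t: 43.58
ee_pos: [0.466, 0.1746, 0.252]
orientation: [0.002, -3.139, -0.0]
wrist_force: [0.6, 0.8, -0.3]
width: 0.0793
grip_force: 0.0
```

```bash
python3 - <<'E'
from h import *
s=bot.sense();np.save("w7.npy",np.r_[s["ee_pos"],s["orientation"]]);im=camera("wrist");save(im,"w7.png");print(s["t"],s["ee_pos"],s["orientation"])
for k in("dial_grip","cover_grip"):
  for d in spot_in("wrist",k)[:2]:print(k,(np.array(d["box"])*[640,480,640,480]).round(),d["confidence"])
a=im[200:340,250:470];save(cv2.resize(a,None,fx=3.6,fy=3.6,interpolation=cv2.INTER_CUBIC),"w7c.png")
E
```

```text
43.575 [0.46601895 0.17463254 0.2519898 ] [ 2.22102992e-03 -3.13903589e+00 -3.95357731e-04]
dial_grip [341. 218. 559. 402.] 0.63
dial_grip [282. 245. 333. 317.] 0.58
cover_grip [343. 218. 559. 403.] 0.58
```

View pics/w7c.png

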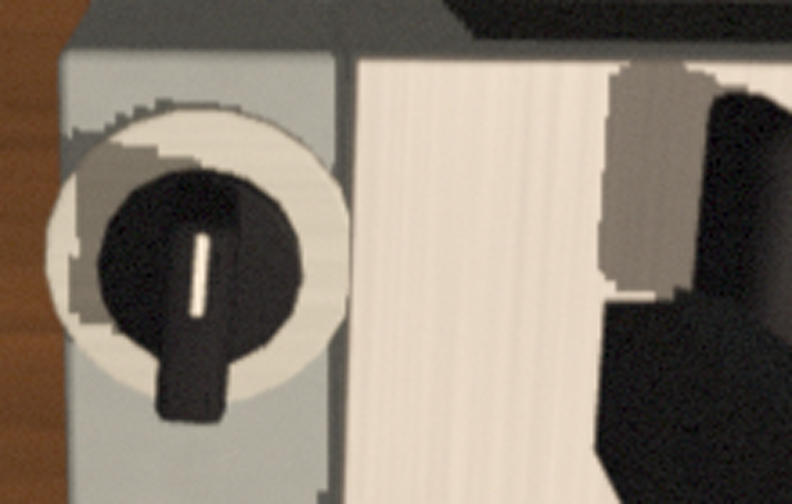

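The dial's black disc is centred at crop (200,268). The bar runs from the white mark's top at (203,235) to its far end at (191,418), nearly along x.

```bash
python3 - <<'E'
from h import *
np.set_printoptions(precision=4,suppress=True)
c=camw(np.load("w7.npy"));f=lambda X,Y:(250+X/3.6,200+Y/3.6)
print("disc",onz(c,f(200,268),.114),"ring",onz(c,f(198,255),.102))
a,b,e=[onz(c,f(*p),.144) for p in((203,235),(197,317),(191,419))]
print(a,b,e,np.arctan2(e[1]-a[1],e[0]-a[0]),np.arctan2(b[1]-a[1],b[0]-a[0]))
p=e[:2]-.021*np.array([1,(e[1]-a[1])/(e[0]-a[0])]);print("bar centre",p)
E
```

```text
disc [0.5033 0.1672 0.114 ] ring [0.5046 0.1665 0.102 ]
[0.486  0.1686 0.144 ] [0.5023 0.1674 0.144 ] [0.5233 0.1661 0.144 ] -0.06600572028568598 -0.07351758943610605
bar centre [0.5023 0.1675]
```

carry_out --steps '[1.9,-0.35,-4,0,0,-0.035,1.8,-0.38,-4,0,0,-0.035,0,0,-3.5,0,0,0,0,0,-1.7,0,0,0,0,0,0,0,0,0,0,0,0,0,0,0]'

```text
t: 44.48
ee_pos: [0.504, 0.1668, 0.1217]
orientation: [0.109, 3.139, 0.001]
wrist_force: [0.2, -0.4, -0.4]
width: 0.0794
grip_force: 0.0
```

carry_out --steps '[0,0,0,0,0,0,0,0,0,0,0,0,0,0,0,0,0,0,0,0,0,0,0,0,0,0,0,0,0,0,0,0,0,0,0,0,0,0,0,0,0,0,0,0,0,0,0,0]' --jaw 0 --force 30

```text
t: 45.48
ee_pos: [0.5031, 0.1669, 0.1203]
orientation: [-0.11, -3.138, -0.002]
wrist_force: [-0.2, 4.0, -0.8]
width: 0.0136
grip_force: 30.0
```

```bash
python3 -c "
from h import *
s=bot.sense();print(np.round(s['joint_positions'],3),s['width'],s['moment'])"
```

```text
[ 9.500e-02  2.230e-01  1.817e+00  1.000e-03  1.103e+00 -1.406e+00] 0.01362777893630295 [ 0.57978916 -0.12474649 -0.02472637]
```

carry_out --steps '[0,0,0,0,0,-0.14,0,0,0,0,0,-0.14,0,0,0,0,0,-0.14,0,0,0,0,0,-0.14,0,0,0,0,0,-0.14,0,0,0,0,0,-0.14,0,0,0,0,0,-0.14,0,0,0,0,0,-0.14]'

```text
t: 46.48
ee_pos: [0.5038, 0.1679, 0.1203]
orientation: [-1.766, -2.597, -0.007]
wrist_force: [4.5, 9.2, -5.3]
width: 0.014
grip_force: 30.0
```

carry_out --steps '[0,0,0,0,0,-0.14,0,0,0,0,0,-0.14,0,0,0,0,0,-0.14,0,0,0,0,0,-0.14,0,0,0,0,0,-0.1,0,0,0,0,0,0,0,0,0,0,0,0]'

```text
t: 47.35
ee_pos: [0.5046, 0.1679, 0.1203]
orientation: [-2.508, -1.89, -0.01]
wrist_force: [7.5, 7.9, -7.1]
width: 0.0138
grip_force: 30.0
```

```bash
python3 -c "
from h import *
s=bot.sense();q=s['joint_positions'];print(np.round(q,3),'yaw',q[0]-q[5]-1.5708,s['width'],s['moment'],s['wrist_force'],s['t'])"
```

```text
[0.095 0.222 1.818 0.005 1.096 0.372] yaw -1.847877666224236 0.013826874330364112 [ 1.30329373 -0.99844637 -0.02299182] [ 7.52041786  7.89805284 -7.07720537] 47.35
```

carry_out --steps '[0,0,0,0,0,-0.1,0,0,0,0,0,-0.08,0,0,0,0,0,-0.05,0,0,0,0,0,0,0,0,0,0,0,0]'

```text
t: 47.98
ee_pos: [0.5047, 0.1676, 0.1204]
orientation: [-2.708, -1.592, -0.01]
wrist_force: [7.7, 7.0, -7.5]
width: 0.0143
grip_force: 30.0
```

```bash
python3 -c "
from h import *
s=bot.sense();q=s['joint_positions'];print('yaw',q[0]-q[5]-1.5708,s['moment'],s['wrist_force'],s['joint_efforts'][5])"
```

```text
yaw -2.0769392160956435 [ 1.08938458 -1.04809353  0.62071566] [ 7.68679009  6.95682513 -7.4639045 ] 0.6412795186042786
```

carry_out --steps '[0,0,0,0,0,-0.04,0,0,0,0,0,0,0,0,0,0,0,0]'

```text
t: 48.35
ee_pos: [0.5046, 0.1675, 0.1204]
orientation: [-2.739, -1.538, -0.009]
wrist_force: [7.4, 6.6, -5.2]
width: 0.0148
grip_force: 31.7
```

```bash
python3 -c "
from h import *
s=bot.sense();q=s['joint_positions'];print('yaw',q[0]-q[5]-1.5708,s['moment'],s['wrist_force'],s['width'])"
```

```text
yaw -2.1169215246946487 [ 0.98539396 -0.96495056  0.64944211] [ 7.37749868  6.62921231 -5.24503275] 0.014834131734767907
```

It's at the stop: the pads twist on the bar and the torque levels off. Releasing, lifting and checking.

carry_out --steps '[0,0,0,0,0,0.06,0,0,0,0,0,0,0,0,0,0,0,0,0,0,0,0,0,0,0,0,5,0,0,0,0,0,5,0,0,0,-2,-3,5,0,0,0,-3,-5,2,0,0,0]' --jaw 0.6

```text
t: 49.35
ee_pos: [0.4541, 0.0862, 0.2938]
orientation: [2.689, 1.619, 0.01]
wrist_force: [0.6, -0.1, -0.0]
width: 0.0531
grip_force: 0.0
```

carry_out --steps '[-4,-3,3,0,0,0.15,-4,-3,3,0,0,0.15,0,0,0,0,0,0,0,0,0,0,0,0]'

```text
t: 49.85
ee_pos: [0.3733, 0.0265, 0.35]
orientation: [-2.423, -1.998, -0.003]
wrist_force: [0.7, 0.7, 0.2]
width: 0.053
grip_force: 0.0
```

```bash
python3 - <<'E'
from h import *
np.set_printoptions(precision=4,suppress=True)
T=cam("top");im=camera("top");save(im,"top9.png")
for k in("scoop","mat","cover_grip","dial_grip","polisher","glue","paint_tin"):
    for d in spot_in("top",k)[:2]:
        b=np.array(d["box"])*[640,480,640,480];print(k,b.round(0),round(d["confidence"],2))
# dial dark-pixel orientation: white mark on bar
a=im[278:312,210:250].astype(int);print(a.sum(2)[::2,::2]//3)
S=cam("side");si=camera("side");save(si,"side9.png");print(spot_in("side","scoop")[:1],spot_in("side","dial_grip")[:1])
# cover: bright/dark along column in top view (tub gap?)
print(im[300:325,190].sum(1)//3)
print(proj(T,[[.503,.1673,.144],[.503+.021*np.cos(-2.07),.1673+.021*np.sin(-2.07),.144],[.503-.021*np.cos(-2.07),.1673-.021*np.sin(-2.07),.144]]))
E
```

```text
scoop [291. 297. 335. 350.] 0.81
scoop [134. 237. 213. 318.] 0.36
mat [279. 281. 344. 372.] 0.85
cover_grip [137. 236. 214. 319.] 0.77
dial_grip [212. 283. 241. 307.] 0.68
polisher [136. 164. 257. 322.] 0.94
polisher [136. 240. 215. 319.] 0.59
glue [292. 300. 335. 350.] 0.73
glue [296. 209. 321. 237.] 0.68
paint_tin [280. 161. 319. 206.] 0.67
[[216 211  98 141 155 156 155 156 152 163 155 154 150 149 150 150 149 137
   70  67]
 [218 212  95 143 155 154 163 183 192 193 193 189 183 162 142 147 148 135
   69  62]
 [217 208  88 143 161 186 196 197 193 192 193 191 189 190 180 122 143 131
   70  63]
 [217 208  85 143 194 198 198 190 156 139 144 166 186 190 190 183 122 126
   66  67]
 [217 207  81 182 196 196 158  79  67  66  63  65  77 145 192 192 180  88
   66  64]
 [215 207 123 161  88 105  67  63  65  63  63  61  64  63 145 186 185 145
   64  68]
 [216 215 180 144 138  81  62  55  59  55  57  61  60  60  66 178 188 179
   71  64]
 [215 214 180  81 130 173 160  72  59  54  53  49  59  59  59 102 186 186
   80  64]
 [214 211 183 140  69  72 127  79  63  60  59  55  51  54  57  95 185 193
 
[... 285 characters left out ...]
3 126  67  62  60  60  60  57  58  55  96  99  98  85
   62  62]
 [210 193  96 188 194 189 138  75  62  59  60  58  65 100 161 167 134  77
   64  63]
 [211 183  71 160 198 197 196 185 165 135 105 159 168 189 192 185 102  82
   62  63]
 [210 173  68 137 167 196 198 197 199 197 193 194 194 197 183 116 142 105
   63  65]
 [211 167  73 137 153 159 181 193 196 196 193 193 185 151 100 144 147 106
   63  62]]
[{'box': [0.3428, 0.5558, 0.4378, 0.6735], 'confidence': 0.71}] [{'box': [0.3519, 0.3852, 0.3848, 0.4387], 'confidence': 0.84}]
[213 214 212 211 211 213 210 212 214 213 214 212 213 216 215 212 213 212
 108  69  73  73  76  73  75]
[[224.3995 295.1493]
 [233.8288 300.3228]
 [215.0195 289.9966]]
```

The checks agree: the dial mark has turned about 2 rad clockwise, the cover is shut with no gap, the scoop is centred on the mat, and the tin and glue haven't moved.

```bash
python3 -c "
from station import hand_in
print(hand_in())"
```

```text
the job is handed in; nothing more can be done
None
```

I handed the job in at about 50 s on the clock, no verdict returned: all four brown feet are in the tub, the cover is shut, the dial is at its clockwise stop, the scoop is on its mat, and the tin and glue are untouched.

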